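Click the crimp-height wheel round to the marker peg

TASK

Set the six-lobed thumbwheel on top of the crimping applicator for the next job: flick its lobes with a fingertip at the open front so that it clicks clockwise (seen from above) until the black rib on the wheel points at the tall peg on the white deck, and not a click further. The applicator and the pegs stand loose: do not lift, tip or shift them, and leave the bottle and the tray alone. Finish with the wheel at rest in that click.

Things in the scene. Friction and masses are not known exactly. Their poses are not given: they have to be found in the camera images.
- applicator: Crimping applicator, 2.6 kg, loose on the bench (slides at about 15 N). Origin: centre of the underside of its 125 x 110 mm foot plate, below the wheel's axis; z up, x from the wheel's open front towards its fenced back, y to the left of that. Beneath the lobes at the front, from 35 mm radius outwards, nothing is higher than 106 mm.
- wheel_centre (a point): On the wheel's upright axis at the top of its hub, 136 mm above the applicator's underside; has the applicator's axes, does not turn. A white guard fence (radius 50 to 56 mm about this axis, top 130 mm above the underside) stands round the back of the wheel, to 100 degrees either side of the applicator's +x; the front 160 degrees (-x side) is open.
- rib_end (a point): Outer end of the top of the black rib (7.5 x 32 mm, lying radially along one lobe), 44 mm from the axis. The aluminium wheel: disc of 30 mm radius with six lobes 60 degrees apart, 8 mm wide, round-ended, reaching to 46 mm radius; disc and lobes lie 118 to 132 mm above the applicator's underside, with open gaps between the lobes.
- wheel (a joint): Wheel angle, rad, growing clockwise from above (front lobes move to applicator's +y). Spring clicks every 1.047 (60 degrees) from 0; in each, one lobe points to the front (-x). Starts at 0, the rib to the front. Pushed well past half a click (up to about 8 N at a lobe's end) it snaps on to the next by itself (just at half it may stall); stops at -0.30 and 5.536.
- marker: The tall peg, dark steel, 16 mm in diameter, 44 mm tall, loose; origin at the centre of its underside. It stands on the deck (106 mm above the applicator's underside) behind the fence, 66 mm from the wheel axis, at +60, 0 or -60 degrees from the applicator's +x (anticlockwise positive): the rib points at it after 2, 3 or 4 clicks.
- blank_a: Short peg, 16 mm in diameter, 14 mm tall, on another of the three places on the deck; origin at the centre of its underside. Not to be moved.
- blank_b: The other short peg, alike, on the third place. Not to be moved.
- oil_bottle: Bystander: white closed bottle 38 mm in diameter, 85 mm tall, origin at the centre of its underside. Not to be moved.
- terminal_tray: Bystander: grey open tray 110 x 80 x 30 mm, origin at the centre of its underside. Not to be moved.
Things that resemble listed ones, but are neither listed nor needed, are in the scene too. There is more than one size of the applicator; the job needs the smaller. Of the things that look like the marker, the smaller one is meant.

How it is judged:
At the end, for the whole second after the job is handed in: The wheel rests in the click where the black rib points at the tall peg (within 0.18 rad of the click, rib end within 28 mm of the peg's middle), and the applicator (within 15 mm of where it was) and the peg stand upright (((y of marker in the frame of applicator between 0.028 and 0.2 m and value of joint wheel between 1.914 and 2.274 rad) or (y of marker in the frame of applicator between -0.028 and 0.028 m and value of joint wheel between 2.962 and 3.322 rad) or (y of marker in the frame of applicator between -0.2 and -0.028 m and value of joint wheel between 4.009 and 4.369 rad)) and horizontal distance between rib_end and marker below 0.028 m and velocity of joint wheel between -0.3 and 0.3 rad/s and distance of applicator from where it was at the start of the episode below 0.015 m and angle between applicator's own z axis and vertical below 0.05 rad and angle between marker's own z axis and vertical below 0.1 rad); the robot touches nothing.
It fails at once if the wheel goes more than half a click past the tall peg ((y of marker in the frame of applicator between 0.028 and 0.2 m and value of joint wheel above 2.714 rad) or (y of marker in the frame of applicator between -0.028 and 0.028 m and value of joint wheel above 3.762 rad) or (y of marker in the frame of applicator between -0.2 and -0.028 m and value of joint wheel above 4.809 rad)).
It fails at once if the applicator is lifted, or shifted more than 15 mm (distance of applicator from where it was at the start of the episode above 0.015 m).
It fails at once if the applicator is tipped (angle between applicator's own z axis and vertical above 0.12 rad).
It fails at once if a peg is lifted, tipped or shifted on the deck (distance of any of marker, blank_a, blank_b from where it was at the start of the episode above 0.02 m or angle between any of marker, blank_a, blank_b's own z axis and vertical above 0.3 rad).
It fails at once if the bottle or the tray is lifted or pushed more than 20 mm (distance of any of oil_bottle, terminal_tray from where it was at the start of the episode above 0.02 m).
It also fails if it takes over 72 s, if anything falls off the work surface, if the arm or the gripper's body presses on something with over 40 N, if the wrist force passes 120 N, or if a joint passes its speed limit or range.

ROBOT

A 7-joint arm with a two-finger parallel gripper is mounted at the origin on the work surface. World frame = base frame: x ahead of the robot, y to its left, z up, the work surface at z = 0. Lengths are in m, angles in rad, forces in N, time in s.
With the tool pointing down it reaches from about 0.4 to 0.9 m from the base axis. Payload 5.6 kg.
Tool frame: the origin (TCP) lies between the finger pads; the fingertips stand 14 mm ahead of it and the grasp point (between the pads) lies 5 mm behind it; z points along the fingers, y is the direction in which the jaws open and shut (so a half turn about z gives the same grasp; the last joint's range is limited). The gripper opens to 92 mm and grips with 3 to 60 N. Pads are 20 mm wide; open, the fingers measure 128 mm over their backs; the gripper's body (75 mm by 189 mm) begins 69 mm behind the grasp point.
Start: joints at [-1.339, 0.468, -0.012, 1.603, 0.006, 1.071, -0.056], TCP at [0.176, 0.626, 0.229] pointing down, gripper open.
Joint ranges: [-2.53, 2.53], [-0.31, 2.02], [-1.57, 1.55], [0.28, 2.44], [-1.29, 4.43], [0.15, 1.84], [-2.92, 2.92]. Speed limits (rad/s): [2.57, 2.57, 3.14, 3.14, 3.14, 3.14, 3.14].

INTERFACE

Orientations are given as a rotation vector (axis times angle).
In Python, from plant import status, camera, workorder gives the robot as it stands.
- The arm moves only by the tool step_arm, never from a script. Its argument "series" is a list of rows, each a list of 7 numbers: the turn, a rotation vector about the tool's x, y, z in degrees, then the shift along the tool's x, y, z in units of 60 mm (1.0 is 60 mm), then the finger opening in mm, from 0 to 91.9. In form: [[ax, ay, az, tx, ty, tz, hand], ...]. A call has 1 to 12 rows; each row shifts and turns the pose as measured when the row begins, along the tool's axes as they then stand; what a row does not reach is not made up. A row lasts 1/8 s, in which the tool goes at most 62.5 mm and 10.7 degrees, less where a joint would pass 70% of its speed; a pose out of reach is approached as far as the arm can. A call is refused whole if a number of a shift passes 1 or a number of a turn 10.7, either way. A call with a gripper value outside its range is refused whole. The fingers move at their own pace and stop on an object; "force" is the grip in N (left out, the last holds). Time passes only in rows, so rows that do not move let the fingers close. It gives the time, the measured TCP pose, the force and the opening at its end, in the units of the state.
- status.sense(): the state, without advancing time (a new reading comes with each control period).
- camera(name): name is "scene" or "top"; returns a dict with "pixels" (400x640x3 uint8, red, green, blue), "intrinsics" (3x3 intrinsics, pixels), "R" (3x3) and "t" (3): a world point X has camera coordinates R X + t. Camera axes: x right, y down, z forward; pixel columns grow to the right and rows downward; lengths in m; the calibration is good to about 2 mm. A picture is of the moment at which its call begins. There is no depth.
- workorder.close_job(): hands the job in, once; it reports no verdict.
The state is a dict: "time_s": time; "joint_positions": joint angles; "qd": joint speeds; "joint_efforts": joint torques, N m; "ee_pos": TCP position; "orientation": TCP orientation; "contact_force": force on the tool from outside, world axes, zero at the start; "torque": the same for the moment, N m; "grip_width": finger opening in m.
Only numpy, scipy, OpenCV 4.12 (cv2) and the standard library are available. Lean on these libraries where they do the work, as an engineer would, in place of code of your own. Each camera call takes 0.05 s, during which the arm holds its last target. There are 200 camera calls.

## Working session

There is one attempt and no reset: what is moved stays moved. The work goes in short steps, Python scripts to look and compute and a tool call to move; the robot and the scene stay as the last step left them, time stands still between calls to the robot, and variables do not carry over. Pictures are saved under pics/ and viewed, about 8 in all and at most 12, crops included, and the job is handed in when it is done.

Besides the shell and the picture viewer there is one more tool, called after "Request:" as name(argument=value, ...), one argument or row to a line, values as JSON. step_arm: Moves the arm, as the interface text tells. Its arguments: {"type":"object","properties":{"series":{"type":"array","items":{"type":"array","items":{"type":"number"}}},"force":{"type":"number"}},"required":["series"]}

```bash
mkdir -p pics; cat > h.py <<'E'
import numpy as np, cv2
from plant import status, camera, workorder
def snap(n,f):
    c=camera(n); np.savez('pics/'+f+'.npz',**c); cv2.imwrite('pics/'+f+'.png',c['pixels'][:,:,::-1]); return c
def ray(c,u,v,z):
    K,R,t=[np.array(c[k]) for k in('intrinsics','R','t')]
    d=R.T@np.linalg.inv(K)@np.array([u,v,1.]); o=-R.T@t
    return o+d*(z-o[2])/d[2]
def proj(c,X):
    K,R,t=[np.array(c[k]) for k in('intrinsics','R','t')]
    p=K@(R@np.array(X)+t); return p[:2]/p[2]
E
python3 - <<'E'
from h import *
for n in('scene','top'):
    c=snap(n,n+'0'); print(n,np.array(c['intrinsics'])[0], -np.array(c['R']).T@c['t'], np.array(c['R']).round(2).tolist())
print(status.sense())
E
```

```text
scene [397.83003901   0.         324.89515209] [0.7137115  0.40771293 0.63060334] [[-0.88, 0.47, -0.01], [0.36, 0.66, -0.66], [-0.3, -0.58, -0.75]]
top [433.70269998   0.         323.54054928] [0.46119523 0.02924731 0.86354905] [[0.01, -1.0, -0.01], [-1.0, -0.01, -0.09], [0.09, 0.01, -1.0]]
{'time_s': 0.1, 'joint_positions': array([-1.33903599,  0.46831295, -0.01158212,  1.60354029,  0.00598877,
        1.07139745, -0.056293  ]), 'qd': array([-0.00060218, -0.00318796, -0.00067084, -0.00229846,  0.00064142,
        0.00064956,  0.0004639 ]), 'joint_efforts': array([ 5.98499100e-04, -5.21648633e+01, -1.24275964e-02, -2.44370627e+01,
       -5.67530806e-02,  1.40890433e-02,  6.02336195e-05]), 'ee_pos': array([0.17629013, 0.62510631, 0.22771648]), 'orientation': array([-4.30347894e-01, -3.11186881e+00,  2.54492682e-03]), 'contact_force': array([-0.56730414,  0.08788535,  0.14109816]), 'torque': array([-0.0262876 , -0.00267108, -0.00513619]), 'grip_width': 0.0919563758872173}
```

View pics/scene0.png

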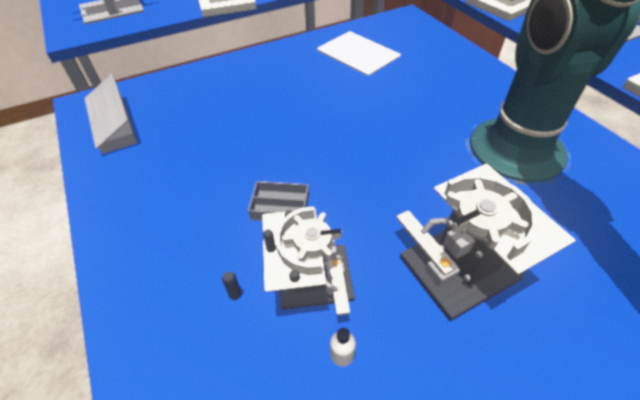

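View pics/top0.png

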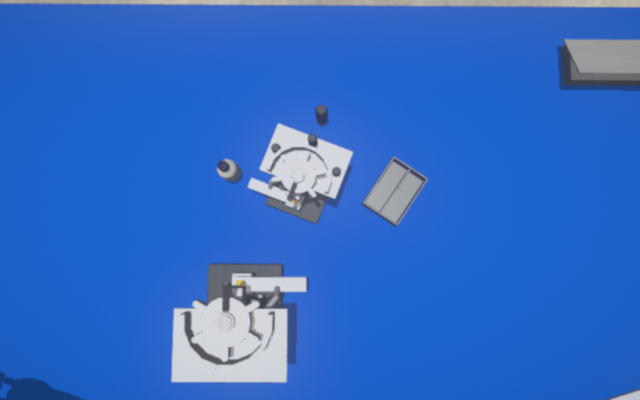

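```bash
python3 - <<'E'
from h import *
s=cv2.imread('pics/scene0.png')[180:330,220:380]; t=cv2.imread('pics/top0.png')[95:230,210:360]
a=cv2.resize(s,None,fx=5,fy=4.0*1.25,interpolation=cv2.INTER_CUBIC)[:, :]
a=cv2.resize(a,(620,580)); b=cv2.resize(t,(645,580),interpolation=cv2.INTER_CUBIC)
cv2.imwrite('pics/c1.png',cv2.resize(s,(640,600),interpolation=cv2.INTER_CUBIC)); cv2.imwrite('pics/c2.png',cv2.resize(t,(660,594),interpolation=cv2.INTER_CUBIC))
E
```

```text
(no output)
```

View pics/c1.png

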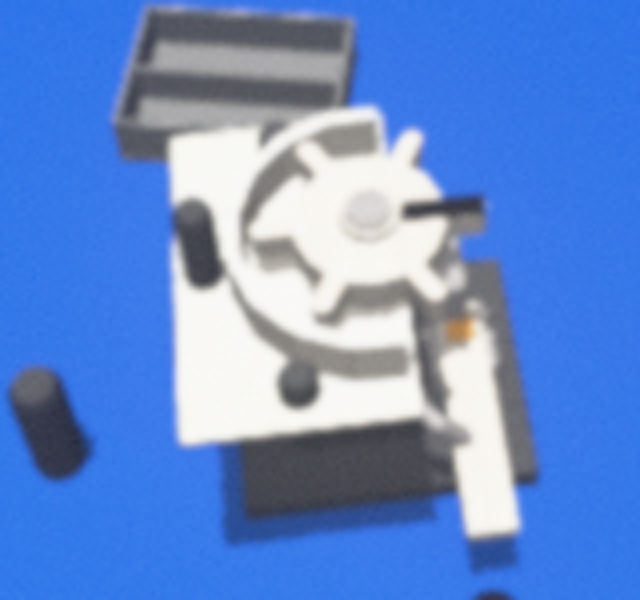

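View pics/c2.png

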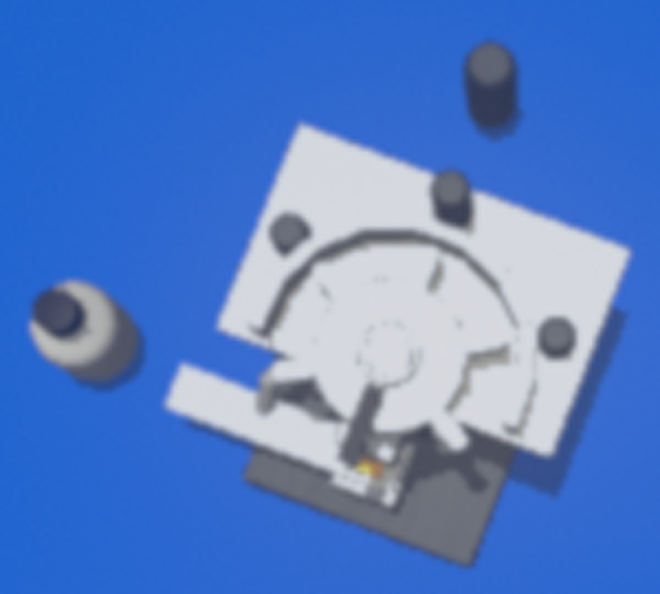

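```bash
python3 - <<'E'
from h import *
from scipy.optimize import least_squares
T=np.load('pics/top0.npz');S=np.load('pics/scene0.npz')
ct=lambda u,v:(210+u/4.4,95+v/4.4); cs=lambda u,v:(220+u/4,180+v/4)
print('hub',ray(T,*ct(387,352),.136),ray(S,*cs(369,212),.136))
d=np.radians
P=lambda r,a,z:(r*np.cos(d(a)),r*np.sin(d(a)),z)
obs=[(T,ct(387,350),P(0,0,.136)),(S,cs(369,212),P(0,0,.136)),
(T,ct(452,185),P(.066,0,.15)),(S,cs(192,212),P(.066,0,.15)),
(T,ct(290,230),P(.066,60,.12)),(T,ct(557,335),P(.066,-60,.12)),
(S,cs(299,378),P(.066,60,.12)),(T,ct(350,455),P(.044,180,.1345)),(S,cs(484,206),P(.044,180,.1345))]
def X(p,q): c,s=np.cos(p[2]),np.sin(p[2]); return [p[0]+c*q[0]-s*q[1],p[1]+s*q[0]+c*q[1],q[2]]
f=lambda p:np.concatenate([proj(c,X(p,q))-np.array(uv) for c,uv,q in obs])
r=least_squares(f,[.53,.08,-.3]);p=r.x
print(p,np.degrees(p[2]));print(r.fun.reshape(-1,2).round(1))
o=[2,3]
for q in (P(.066,0,.15),P(.066,0,.12)): print('mid peg top pred',[proj(c,X(p,q)).round(1) for c in(T,S)])
b=status.sense();print(b['ee_pos'])
print('bottle top',ray(T,*ct(60,312),.085))
E
```

```text
hub [0.56772245 0.07827871 0.136     ] [0.56808372 0.08051676 0.136     ]
[ 0.5680386   0.07916662 -0.36313183] -20.805921356679857
[[-0.5  0.3]
 [-0.4 -0.6]
 [-1.3  0.2]
 [-0.5 -1.4]
 [-1.3 -0.4]
 [-0.9 -0.7]
 [-0.9 -1.7]
 [-1.7  0.6]
 [-0.7 -1.7]]
mid peg top pred [array([311.4, 137.2]), array([267.5, 231.6])]
mid peg top pred [array([312. , 141.2]), array([269.8, 243.1])]
[0.17629013 0.62510631 0.22771648]
bottle top [0.59063449 0.2171587  0.085     ]
```

```bash
cat >> h.py <<'E'
from scipy.spatial.transform import Rotation as Ro
C=np.array([.568,.0792]); YAW=-.3631
ex=np.array([np.cos(YAW),np.sin(YAW)]); ey=np.array([-ex[1],ex[0]])
def where():
    s=status.sense(); R=Ro.from_rotvec(s['orientation']); d=s['ee_pos'][:2]-C
    print('t',round(s['time_s'],2),'app mm',(1e3*np.array([d@ex,d@ey,s['ee_pos'][2]])).round(1),'tcp',s['ee_pos'].round(4),'F',s['contact_force'].round(1))
    return s,R
def to(ax,ay,z,sg):
    s,R=where(); tx=np.r_[ey,0]*sg; tz=np.array([0,0,-1.]); Rt=Ro.from_matrix(np.c_[tx,np.cross(tz,tx),tz])
    D=np.r_[C+ex*ax/1e3+ey*ay/1e3,z/1e3]
    print('turn deg',np.degrees((R.inv()*Rt).as_rotvec()).round(1),'shift units (current axes)',(R.inv().apply(D-s['ee_pos'])/.06).round(2),'(target axes)',(Rt.inv().apply(D-s['ee_pos'])/.06).round(2), 'q7',s['joint_positions'][6])
E
python3 - <<'E'
from h import *
T=np.load('pics/top0.npz');S=np.load('pics/scene0.npz')
for z in(.04,.06,.08,.1,.12): print(z,ray(T,210+165/4.4,95+405/4.4,z),ray(S,220+518/4,180+530/4,z))
print(Ro.from_rotvec(status.sense()['orientation']).as_matrix().round(2))
for sg in(1,-1): to(-53,-30,280,sg)
E
```

```text
0.04 [0.55762587 0.18098154 0.04      ] [0.55755777 0.1816524  0.04      ]
0.06 [0.55528404 0.17729666 0.06      ] [0.5628457  0.18930764 0.06      ]
0.08 [0.55294221 0.17361177 0.08      ] [0.56813364 0.19696288 0.08      ]
0.1 [0.55060038 0.16992689 0.1       ] [0.57342158 0.20461812 0.1       ]
0.12 [0.54825855 0.166242   0.12      ] [0.57870952 0.21227336 0.12      ]
[[-0.96  0.27 -0.  ]
 [ 0.27  0.96 -0.  ]
 [-0.   -0.   -1.  ]]
t 0.1 app mm [-560.1  371.2  227.7] tcp [0.1763 0.6251 0.2277] F [-0.6  0.1  0.1]
turn deg [-0.1  0.1 95.1] shift units (current axes) [-7.83 -7.41 -0.86] (target axes) [-6.69  8.45 -0.87] q7 -0.056292997751254514
t 0.1 app mm [-560.1  371.2  227.7] tcp [0.1763 0.6251 0.2277] F [-0.6  0.1  0.1]
turn deg [ -0.1  -0.1 -84.9] shift units (current axes) [-7.83 -7.41 -0.86] (target axes) [ 6.69 -8.45 -0.87] q7 -0.056292997751254514
```

Request:
step_arm(
  series=[
    [0,0,9.5,0,0,-0.09,0],
    [0,0,9.5,0,0,-0.09,0],
    [0,0,9.5,0,0,-0.09,0],
    [0,0,9.5,0,0,-0.09,0],
    [0,0,9.5,0,0,-0.09,0],
    [0,0,9.5,0,0,-0.09,0],
    [0,0,9.5,0,0,-0.09,0],
    [0,0,9.5,0,0,-0.09,0],
    [0,0,9.5,0,0,-0.09,0],
    [0,0,9.5,0,0,-0.09,0],
    [0,0,0,0,0,0,0],
  ],
)

```text
time_s: 1.48
ee_pos: [0.1752, 0.6219, 0.2768]
orientation: [2.624, 1.71, -0.016]
contact_force: [0.1, -0.3, 0.4]
grip_width: 0.0003
```

```bash
python3 -c "
from h import *
to(-53,-30,280,1)"
```

```text
t 1.48 app mm [-559.9  367.8  276.8] tcp [0.1752 0.6219 0.2768] F [ 0.1 -0.3  0.4]
turn deg [ 0.1  0.8 -3. ] shift units (current axes) [-6.18  8.78  0.06] (target axes) [-6.63  8.45 -0.05] q7 -1.6362482763078419
```

Request:
step_arm(
  series=[
    [0,0.1,-0.3,-0.53,0.72,0,0],
    [0,0.1,-0.3,-0.53,0.72,0,0],
    [0,0.1,-0.3,-0.53,0.72,0,0],
    [0,0.1,-0.3,-0.53,0.72,0,0],
    [0,0.1,-0.3,-0.53,0.72,0,0],
    [0,0.1,-0.3,-0.53,0.72,0,0],
    [0,0.1,-0.3,-0.53,0.72,0,0],
    [0,0.1,-0.3,-0.53,0.72,0,0],
    [0,0,-0.3,-0.53,0.72,0,0],
    [0,0,-0.3,-0.53,0.72,0,0],
    [0,0,0,-0.53,0.72,0,0],
    [0,0,0,0,0,0,0],
  ],
)

```text
time_s: 2.98
ee_pos: [0.4994, 0.1081, 0.2766]
orientation: [2.538, 1.844, -0.001]
contact_force: [-0.5, 0.3, -0.2]
grip_width: 0.0007
```

```bash
python3 -c "
from h import *
to(-53,-22,180,1)"
```

```text
t 2.98 app mm [-74.4   2.6 276.6] tcp [0.4994 0.1081 0.2766] F [-0.5  0.3 -0.2]
turn deg [0.2 0.2 2.8] shift units (current axes) [-0.42  0.33  1.61] (target axes) [-0.41  0.36  1.61] q7 -0.444718320446115
```

Request:
step_arm(
  series=[
    [0,0,1.4,-0.2,0.18,0.5,0],
    [0,0,1.4,-0.2,0.18,0.5,0],
    [0,0,0,0,0,0.6,0],
    [0,0,0,0,0,0.2,0],
    [0,0,0,0,0,0,0],
  ],
)

```text
time_s: 3.6
ee_pos: [0.5109, 0.0825, 0.1652]
orientation: [2.571, 1.804, -0.0]
contact_force: [-0.6, 0.3, 0.4]
grip_width: 0.0007
```

```bash
python3 - <<'E'
from h import *
to(-53,-22,127,1)
a=snap('scene','scene1')['pixels'][160:310,240:400]; b=snap('top','top1')['pixels'][95:245,220:380]
cv2.imwrite('pics/c3.png',cv2.resize(np.hstack([a,b])[:,:,::-1],(800,375),interpolation=cv2.INTER_CUBIC))
E
```

```text
t 3.6 app mm [-54.6 -17.2 165.2] tcp [0.5109 0.0825 0.1652] F [-0.6  0.3  0.4]
turn deg [0.  0.  0.9] shift units (current axes) [-0.08  0.02  0.64] (target axes) [-0.08  0.03  0.64] q7 -0.2812739164267304
```

View pics/c3.png

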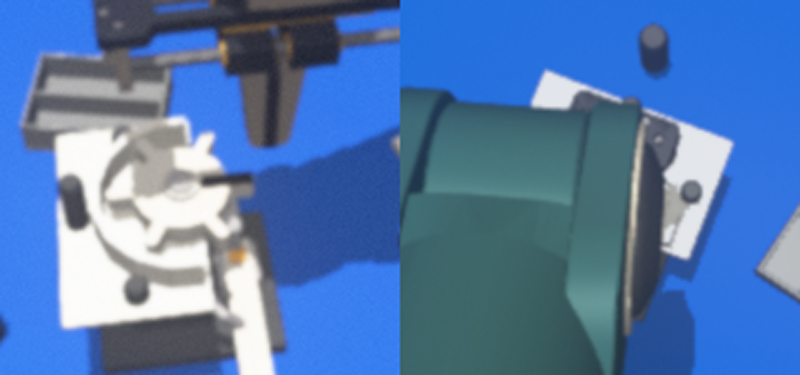

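```bash
python3 - <<'E'
from h import *
S=np.load('pics/scene1.npz')
for u,v in((247,143),(266,146),(290,143)):
    X=ray(S,240+u/2.5,160+v/2.5,.151); d=X[:2]-C; print((1e3*d@ex).round(1),(1e3*d@ey).round(1))
for h in(8,12,18):
    print(h,[((proj(S,np.r_[C+ex*(-.0546+sx*h/1e3)+ey*(-.0172+sy*.01),.151])-[240,160])*2.5).round(0) for sx in(1,-1) for sy in(1,-1)])
cv2.imwrite('pics/c4.png',cv2.resize(S['pixels'][170:250,300:400,::-1],(800,600),interpolation=cv2.INTER_CUBIC))
E
```

```text
-43.1 -12.0
-54.3 -8.1
-69.2 -8.4
8 [array([254., 149.]), array([249., 123.]), array([280., 146.]), array([274., 121.])]
12 [array([247., 149.]), array([243., 124.]), array([286., 145.]), array([281., 120.])]
18 [array([238., 150.]), array([233., 125.]), array([296., 144.]), array([290., 119.])]
```

View pics/c4.png

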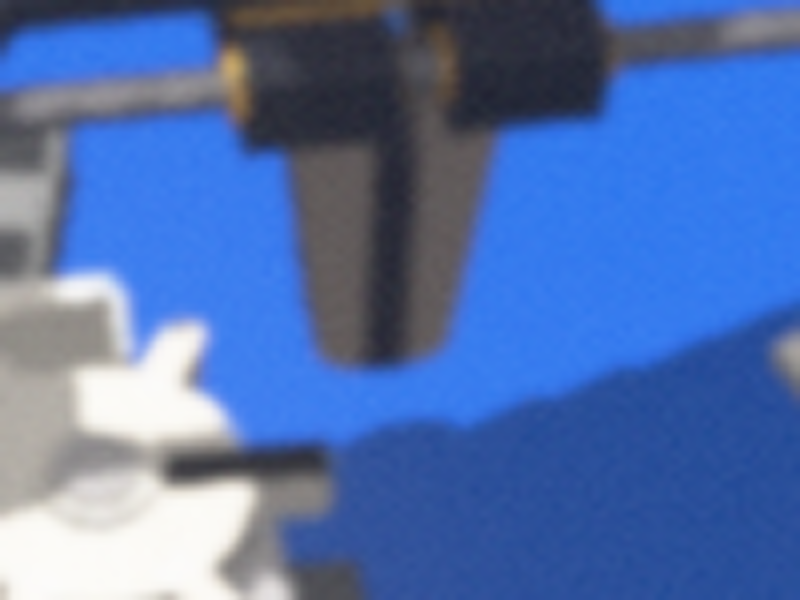

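Request:
step_arm(
  series=[
    [0,0,0.9,-0.08,-0.1,0,0],
    [0,0,0,0,-0.01,0.3,0],
    [0,0,0,0,0,0.2,0],
    [0,0,0,0,0,0.08,0],
    [0,0,0,0,0,0,0],
  ],
)

```text
time_s: 4.32
ee_pos: [0.5044, 0.0812, 0.131]
orientation: [2.584, 1.784, 0.009]
contact_force: [0.1, 1.0, 0.2]
grip_width: 0.0004
```

```bash
python3 -c "
from h import *
to(-47,-20,127,1)"
```

```text
t 4.33 app mm [-60.2 -20.7 131. ] tcp [0.5044 0.0812 0.131 ] F [0.1 1.  0.2]
turn deg [ 0.3 -0.2  0. ] shift units (current axes) [0.01 0.22 0.07] (target axes) [0.01 0.22 0.07] q7 -0.25166987681456443
```

Request:
step_arm(
  series=[
    [0,0,0,0,0.12,0.04,0],
    [0,0,0,0,0.1,0.02,0],
    [0,0,0,0,0,0,0],
    [0,0,0,0.08,0,0,0],
    [0,0,0,0.08,0,0,0],
    [0,0,0,0.08,0,0,0],
    [0,0,0,0.08,0,0,0],
  ],
)

```text
time_s: 5.2
ee_pos: [0.5244, 0.0909, 0.1277]
orientation: [2.585, 1.778, 0.003]
contact_force: [-0.5, -4.9, 1.5]
grip_width: 0.0007
```

```bash
python3 -c "
from h import *
to(-47,11,127,1)"
```

```text
t 5.2 app mm [-44.9  -4.6 127.7] tcp [0.5244 0.0909 0.1277] F [-0.5 -4.9  1.5]
turn deg [ 0.3  0.  -0.2] shift units (current axes) [ 0.26 -0.04  0.01] (target axes) [ 0.26 -0.03  0.01] q7 -0.2583407820777119
```

Request:
step_arm(
  series=[
    [0,0,0,0.09,-0.02,0.01,0],
    [0,0,0,0.09,-0.01,0,0],
    [0,0,0,0.09,0,0,0],
    [0,0,0,0.05,0,0,0],
  ],
)

```text
time_s: 5.7
ee_pos: [0.5302, 0.1131, 0.1271]
orientation: [2.584, 1.781, 0.006]
contact_force: [0.6, 0.5, 0.8]
grip_width: 0.0002
```

```bash
python3 -c "
from h import *
to(-46,11,127,1)"
```

```text
t 5.7 app mm [-47.3  18.2 127.1] tcp [0.5302 0.1131 0.1271] F [0.6 0.5 0.8]
turn deg [ 0.3 -0.1 -0.1] shift units (current axes) [-0.12  0.02  0.  ] (target axes) [-0.12  0.02  0.  ] q7 -0.2903901950961051
```

```bash
python3 - <<'E'
from h import *
S=snap('scene','scene2')
cv2.imwrite('pics/c5.png',cv2.resize(S['pixels'][190:300,260:390,::-1],(780,600),interpolation=cv2.INTER_CUBIC))
E
```

```text
(no output)
```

View pics/c5.png

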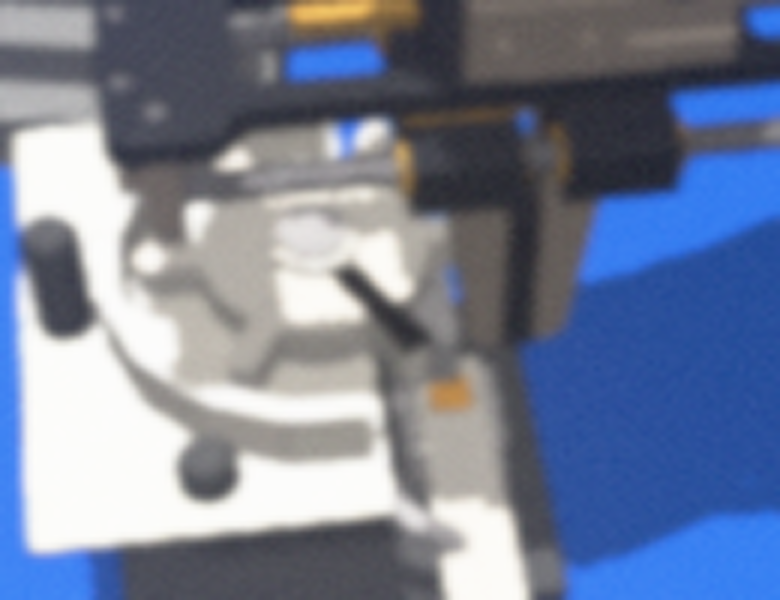

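Request:
step_arm(
  series=[
    [0,0,0,0,0,-0.4,0],
    [0,0,0,0,0,-0.3,0],
    [0,0,0,-0.3,0,0,0],
    [0,0,0,-0.3,0,0,0],
    [0,0,0,0,0,0,0],
  ],
)

```text
time_s: 6.38
ee_pos: [0.5153, 0.0775, 0.1693]
orientation: [2.585, 1.782, 0.004]
contact_force: [1.1, 0.8, 0.7]
grip_width: 0.0007
```

```bash
python3 -c "
from h import *
S=np.load('pics/scene2.npz')
for a in (105,120,135): print(a,(proj(S,np.r_[C+.044*(ex*np.cos(np.radians(a))+ey*np.sin(np.radians(a))),.1345])-[260,190])*[6,5.45])
to(-47,-20,127,1)"
```

```text
105 [376.20832556 356.99038875]
120 [416.89790514 338.83242952]
135 [449.58623172 313.58690587]
t 6.38 app mm [-48.7 -20.3 169.3] tcp [0.5153 0.0775 0.1693] F [1.1 0.8 0.7]
turn deg [ 0.2 -0.1 -0. ] shift units (current axes) [0.   0.03 0.7 ] (target axes) [0.   0.03 0.7 ] q7 -0.2843148806564157
```

Request:
step_arm(
  series=[
    [0,0,0,0,0.03,0.4,0],
    [0,0,0,0,0,0.25,0],
    [0,0,0,0,0,0.05,0],
    [0,0,0,0,0,0,0],
  ],
)

```text
time_s: 6.88
ee_pos: [0.5168, 0.0765, 0.1254]
orientation: [2.587, 1.781, 0.003]
contact_force: [0.7, -0.5, -0.1]
grip_width: 0.0006
```

```bash
python3 -c "
from h import *
to(-47,-20,127,1)"
```

```text
t 6.88 app mm [-46.9 -20.7 125.4] tcp [0.5168 0.0765 0.1254] F [ 0.7 -0.5 -0.1]
turn deg [ 0.1 -0.1 -0.1] shift units (current axes) [ 0.01 -0.   -0.03] (target axes) [ 0.01 -0.   -0.03] q7 -0.22703351293058496
```

Request:
step_arm(
  series=[
    [0,0,0,0.08,0,-0.03,0],
    [0,0,0,0.08,0,0,0],
    [0,0,0,0.08,0,0,0],
    [0,0,0,0.08,0,0,0],
    [0,0,0,0.09,-0.01,0,0],
    [0,0,0,0.09,-0.01,0,0],
    [0,0,0,0.08,0,0,0],
  ],
)

```text
time_s: 7.75
ee_pos: [0.5287, 0.1092, 0.1285]
orientation: [2.587, 1.778, 0.001]
contact_force: [-0.4, -0.4, -0.4]
grip_width: 0.0004
```

```bash
python3 -c "
from h import *
to(-47,15,127,1)"
```

```text
t 7.75 app mm [-47.4  14.1 128.5] tcp [0.5287 0.1092 0.1285] F [-0.4 -0.4 -0.4]
turn deg [ 0.2  0.1 -0.2] shift units (current axes) [0.02 0.01 0.03] (target axes) [0.02 0.01 0.03] q7 -0.2870777283012685
```

Request:
step_arm(
  series=[
    [0,0,0,0.04,0,0,0],
    [0,0,0,0,0,-0.4,0],
    [0,0,0,0,0,-0.3,0],
    [0,0,0,-0.3,0,0,0],
    [0,0,0,-0.3,0,0,0],
    [0,0,0,0,0,0,0],
  ],
)

```text
time_s: 8.5
ee_pos: [0.5152, 0.078, 0.1711]
orientation: [2.586, 1.782, 0.002]
contact_force: [0.3, 0.8, -0.8]
grip_width: 0.0006
```

```bash
python3 - <<'E'
from h import *
to(-47,-20,127,1)
S=snap('scene','scene3')
cv2.imwrite('pics/c6.png',cv2.resize(S['pixels'][190:300,260:390,::-1],(780,600),interpolation=cv2.INTER_CUBIC))
for a in (45,60,75,120,0): print(a,(proj(S,np.r_[C+.044*(ex*np.cos(np.radians(a))+ey*np.sin(np.radians(a))),.1345])-[260,190])*[6,5.45])
E
```

```text
t 8.5 app mm [-48.9 -19.9 171.1] tcp [0.5152 0.078  0.1711] F [ 0.3  0.8 -0.8]
turn deg [ 0.1 -0.  -0.1] shift units (current axes) [-0.    0.03  0.73] (target axes) [-0.    0.03  0.73] q7 -0.2852656860966853
45 [199.05850505 339.26374592]
60 [238.38204879 357.25058959]
75 [283.35169236 366.61113306]
120 [416.89790514 338.83242952]
0 [139.45059719 251.16880313]
```

View pics/c6.png

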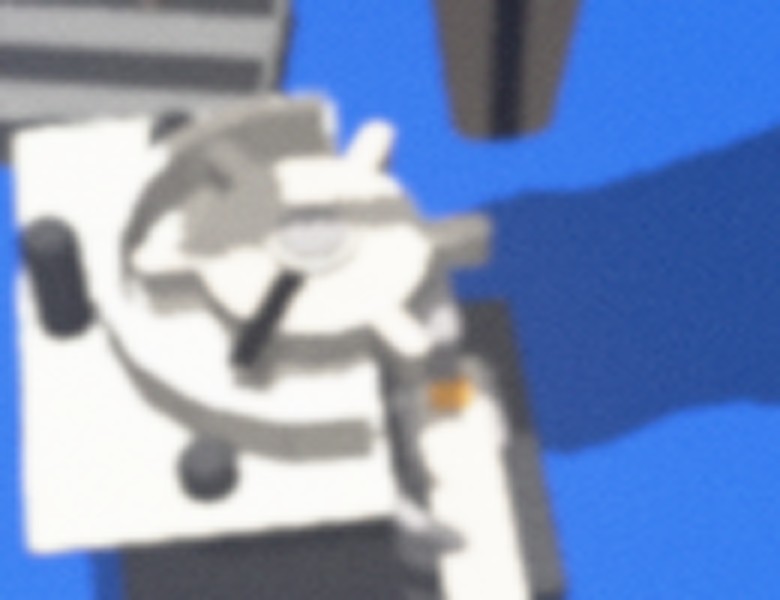

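The rib's end is at crop pixel (243,358). The prediction for two clicks was (238,357), so the wheel is in click 2. The peg at left, (47,275), and the applicator haven't moved. One click is left.

Request:
step_arm(
  series=[
    [0,0,0,0,0.03,0.4,0],
    [0,0,0,0,0,0.25,0],
    [0,0,0,0,0,0.05,0],
    [0,0,0,0,0,0,0],
  ],
)

```text
time_s: 9.05
ee_pos: [0.5175, 0.0788, 0.1272]
orientation: [2.585, 1.784, 0.002]
contact_force: [-0.0, 0.1, -0.4]
grip_width: 0.0007
```

Request:
step_arm(
  series=[
    [0,0,0,0.08,0,0,0],
    [0,0,0,0.08,0,0,0],
    [0,0,0,0.08,0,0,0],
    [0,0,0,0.08,0,0,0],
    [0,0,0,0.09,-0.01,0,0],
    [0,0,0,0.09,-0.01,0,0],
    [0,0,0,0.08,0,0,0],
    [0,0,0,0.04,0,0,0],
  ],
)

```text
time_s: 10.05
ee_pos: [0.5308, 0.1163, 0.1286]
orientation: [2.585, 1.784, 0.003]
contact_force: [-0.9, -0.3, -0.2]
grip_width: 0.0001
```

```bash
python3 -c "
from h import *
to(-47,17,127,1)"
```

```text
t 10.05 app mm [-47.9  21.4 128.6] tcp [0.5308 0.1163 0.1286] F [-0.9 -0.3 -0.2]
turn deg [ 0.1 -0.1  0. ] shift units (current axes) [-0.07  0.01  0.03] (target axes) [-0.07  0.02  0.03] q7 -0.28982286474332913
```

Request:
step_arm(
  series=[
    [0,0,0,0,0,-0.4,0],
    [0,0,0,0,0,-0.6,0],
    [0,0,0,0,0,-0.6,0],
    [0,0,0,-0.4,-0.6,0,0],
    [0,0,0,-0.4,-0.6,0,0],
    [0,0,0,0,0,0,0],
    [0,0,0,0,0,0,0],
  ],
)

```text
time_s: 10.92
ee_pos: [0.4457, 0.0999, 0.2281]
orientation: [-2.582, -1.788, -0.01]
contact_force: [-0.2, 0.1, 0.9]
grip_width: 0.0001
```

```bash
python3 - <<'E'
from h import *
where()
S=snap('scene','scene4')
cv2.imwrite('pics/c7.png',cv2.resize(S['pixels'][190:300,260:390,::-1],(780,600),interpolation=cv2.INTER_CUBIC))
E
```

```text
t 10.93 app mm [-121.7  -24.1  228.1] tcp [0.4457 0.0999 0.2281] F [-0.2  0.1  0.9]
```

View pics/c7.png

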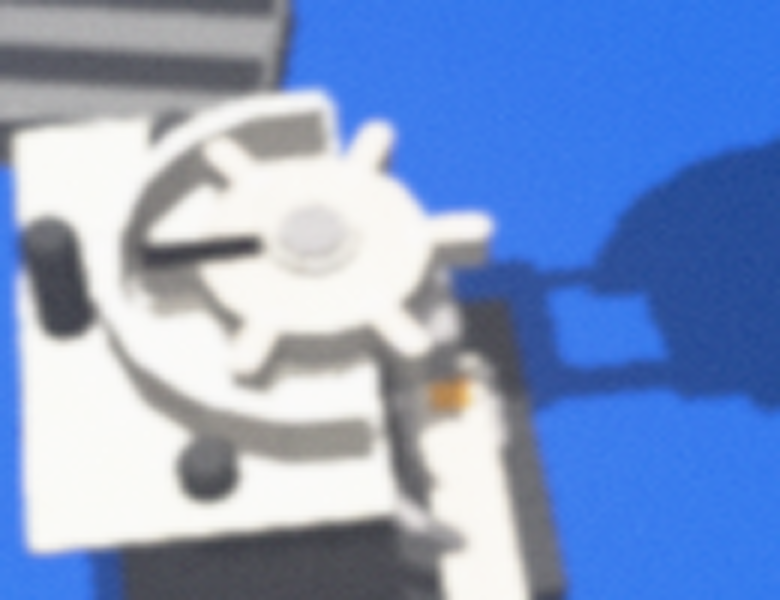

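The rib's end is at (142,252), and the prediction for three clicks was (139,251). It points at the tall peg, the applicator and pegs are unmoved, and the arm is clear. I'm handing the job in.

```bash
python3 -c "
from h import *
print(workorder.close_job())"
```

```text
the job is handed in; nothing more can be done
None
```

The wheel is three clicks clockwise, with the black rib pointing at the tall peg, and I've handed the job in. `close_job` gives no verdict, so the checks below are my own.

- **What I did:** From both cameras I placed the smaller applicator at about (0.568, 0.079) m, yaw -20.8°. The tall peg stands in the middle place on its deck (0°), which calls for three clicks. I flicked the front lobe three times with the closed fingertips, lifting clear between flicks. At the readings I took, the tool force stayed at about 5 N or less.
- **Wheel:** In the last picture the rib's end is at (142,252) in the crop, against (139,251) predicted for three clicks. Clicks 1 and 2 also matched their predictions to within about 5 crop pixels (under 1 camera pixel).
- **Surroundings:** The applicator, the tall peg and the nearer short peg are at the same pixels in the pictures before and after the last flick. The far short peg is mostly hidden by the fence there. The part of the tray in view looks unchanged. I did not look at the bottle again, but the arm never went near it.
- **Arm and time:** The arm was clear of everything with no contact force, at about 11 s of the 72 s allowed.
- **What disagreed:** Some moves overshot or fell short by several millimetres. I also drove one small move in the wrong direction, away from the wheel, and corrected it before touching anything. No check failed.

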